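# Draw the latch bolt under the wire shelf with the hooked rod

## Task

Pick up the hooked rod by its orange handle and use it to reach in under the wire shelf, catch the red pin of the latch bolt and draw the bolt back towards you until you feel its stop, so that the blue bin behind is unlocked; then, at the stop, keep a steady firm pull of about 15 N on the pin for about half a second to seat it, never pulling or bumping the bolt with more than 25 N. Work the bolt with the rod only, never with the gripper, and do not shift or topple the two big screws or the clamp block. Finally lay the rod back flat on its black rubber mat, and let go.

Things in the scene. Friction and masses are not known exactly. Their poses are not given: they have to be found in the camera images.
- bay: Fixed latch bay. Blue base plate 220 (x) x 200 (y) x 6 mm; origin at the centre of its underside, on the bench; x points from the open front (robot side) to the back. The bolt lies along x at y = 0, 30 mm above the bench, in two dark guides (x = -6 and 66 mm, tops 44 mm up); yellow keeper plate behind (x = 98, top 50 mm), then a fixed blue bin (x = 120 to 270, 75 mm tall).
- bolt (a joint): How far the latch bolt is drawn, m: 0 = fully locked; grows as it moves along the bay's -x (towards the robot). It slides against a steady friction of about 4 N and stays where it is left. A rigid, adjustable stop hidden beneath the bolt ends the travel somewhere between 0.028 and 0.046, set differently each time: it can only be felt, as the pull rises steeply.
- pin (a point): Point on the axis of the bolt's upright red pin (round, 12 mm diameter), 65 mm above the bench; the pin stands up from the bolt to 86 mm above the bench. Moves with the bolt: in the bay's frame x = 50 mm minus the joint value, y = 0.
- mat: Fixed black rubber mat 340 (x) x 140 (y) x 3 mm; origin at the centre of its underside, on the bench.
- rod_handle (a point): Centre of the loose rod's orange handle, a bar 90 (x) x 18 (y) x 36 (z) mm, 21 mm above the bench as it lies. Grasp across the 18 mm from above. From it an 8 mm steel shaft runs along +x at mid-height; 210 mm from this point it bends square to +y (left), level, as a hook finger 8 mm thick, 30 mm long. About 0.25 kg, balancing about 30 mm ahead of this point.
- rod_elbow (a point): Elbow of the rod where the shaft meets the hook finger: 210 mm along x from the handle's centre, on the shaft's axis. Same axes as the handle.
- rusty_screw: Bystander: rusty screw standing on its head on the bay's base plate, left of the bolt, head 36 mm diameter, thread 24 mm, 80 mm tall; origin at the centre of its underside.
- green_screw: Bystander: dark screw with a green head, same size, also standing on the base plate left of the bolt; origin at the centre of its underside.
- clamp: Bystander: slotted clamp block 90 x 50 x 28 mm lying on the bench left of the bay; origin at the centre of its underside.
- shelf_front (a point): Middle of the front edge of the fixed wire shelf over the bay, 120 mm above the bench; bay axes. Bars 5 to 8 mm thick, gaps 22 mm, too narrow for fingers; it spans y = +-97 mm and runs 180 mm back (+x) to two 14 mm posts at its rear corners. Below it the front and both sides are open: a rod can come in from the right (-y) side.

How it is judged:
By the outcome, as a careful person would: the job done as asked, in the order asked, and still so for the second after the job is handed in, with the robot touching nothing.
It also fails if it takes over 58 s, if anything falls off the work surface, if the arm or the gripper's body presses on something with over 40 N, if the wrist force passes 120 N, or if a joint passes its speed limit or range.

## Robot

A 7-joint arm with a two-finger parallel gripper is mounted at the origin on the work surface. World frame = base frame: x ahead of the robot, y to its left, z up, the work surface at z = 0. Lengths are in m, angles in rad, forces in N, time in s.
With the tool pointing down it reaches from about 0.35 to 0.9 m from the base axis. Payload 8.1 kg.
Tool frame: the origin (TCP) lies at the very end of the fingers, on their centre line; the grasp point (between the pads) lies 19 mm behind it; z points along the fingers, y is the line along which they close (so a half turn about z gives the same grasp; the last joint's range is limited). The gripper opens to 92 mm and grips with 3 to 60 N. Pads are 19 mm wide; open, the fingers measure 130 mm over their backs; the gripper's body (75 mm by 190 mm) begins 47 mm behind the grasp point.
Start: joints at [1.125, 0.434, 0.025, 1.573, -0.012, 1.134, -0.075], TCP at [0.21, -0.589, 0.227] pointing down, gripper open.
Joint ranges: [-2.62, 2.62], [-0.44, 2.09], [-1.27, 1.32], [0.08, 2.57], [-1.32, 4.46], [0.12, 2], [-2.74, 2.74]. Speed limits (rad/s): [2.22, 2.22, 3.01, 3.01, 3.14, 3.14, 3.14].

## Interface

Orientations are given as a rotation vector (axis times angle).
In Python, from cell import readout, cams, job gives the robot as it stands.
- The arm moves only by the tool drive_tool, never from a script. Its argument "commands" is a list of rows, each a list of 3 entries, a list of its own where there are three numbers: the turn, a rotation vector about the tool's x, y, z in rad, then the shift along the tool's x, y, z in cm, then the gripper's target within -1 to 1 (fully open at 1, half-way at 0, shut at -1). A call has 1 to 20 rows; each row is the pose to reach, as a shift and turn from the pose commanded when the call began, along the tool's axes at that moment; what a row does not reach only later rows make up. A row lasts 1/12 s, in which the tool goes at most 41.7 mm and 7.16 degrees, less where a joint would pass 70% of its speed; a pose out of reach is approached as far as the arm can. A call with a gripper value outside its range is refused whole. The fingers move at their own pace and stop on an object; "newtons" is the grip in N (left out, the last holds). Time passes only in rows, so rows that repeat a pose let the fingers close. It gives the time, the measured TCP pose, the force, the opening and the grip force at its end, in the units of the state.
- readout.observe(): the state, without advancing time (a new reading comes with each control period).
- cams.get_image(name): name is "scene" or "top" or "wrist"; returns the picture (400x640x3 uint8, blue, green, red); there is no depth.
- cams.camera_info(name): a dict with "camera_matrix" (3x3 intrinsics, pixels), "R" (3x3) and "t" (3): a world point X has camera coordinates R X + t. Camera axes: x right, y down, z forward; pixel columns grow to the right and rows downward; lengths in m; the calibration is good to about 2 mm. A picture is of the moment at which its call begins: read the wrist's pose just before it. camera_info takes no time and is no camera call; for the wrist camera it gives the pose at the moment of the call.
- job.sign_off(): hands the job in; it is judged then, once.
The state is a dict: "clock": time; "joints": joint angles; "dq": joint speeds; "joint_efforts": joint torques, N m; "position": TCP position; "ee_rot": TCP orientation; "force": force on the tool from outside, world axes, zero at the start; "ft_torque": the same for the moment, N m; "width": opening from 0.0 (shut) to 1.0 (fully open); "gripper_force": force on a finger pad.
Only numpy, scipy, OpenCV 4.12 (cv2) and the standard library are available. Lean on these libraries where they do the work, as an engineer would, in place of code of your own. Each camera call takes 0.05 s, during which the arm holds its last target. There are 200 camera calls.

## Working session

There is one attempt and no reset: what is moved stays moved. The work goes in short steps, Python scripts to look and compute and a tool call to move; the robot and the scene stay as the last step left them, time stands still between calls to the robot, and variables do not carry over. Pictures are saved under pics/ and viewed, at most 10 in all, crops included, and the job is handed in when it is done.

Besides the shell and the picture viewer there is one more tool, called after ">>>" by a JSON object that holds its "fn" and its "kwargs", one argument or row to a line. drive_tool: Moves the arm, as the interface text tells. Its arguments: {"type":"object","properties":{"commands":{"type":"array"},"newtons":{"type":"number"}},"required":["commands"]}

```bash
mkdir -p pics; ls; python3 - <<'E'
from cell import readout,cams,job
import cv2
s=readout.observe();print(s)
for n in("scene","top"):
    cv2.imwrite(f"pics/{n}0.png",cams.get_image(n)); i=cams.camera_info(n);print(n,i)
E
```

```text
pics
{'clock': 0.0, 'joints': array([ 1.12540367,  0.43522891,  0.02498137,  1.57411492, -0.01162031,
        1.13395963, -0.07511739]), 'dq': array([ 0.00063343, -0.00085655, -0.00062783, -0.00064797, -0.00172238,
        0.00122017,  0.00119551]), 'joint_efforts': array([-3.34879610e-05, -6.67852378e+01,  9.85498242e-01, -3.14455855e+01,
       -6.04852522e-02,  4.28826793e-02,  1.24040762e-04]), 'position': array([ 0.20985083, -0.58817657,  0.22593447]), 'ee_rot': array([-3.09409490e+00, -5.35406153e-01,  6.15417153e-04]), 'force': array([-0.10888878,  0.03703633,  0.12032851]), 'ft_torque': array([ 0.05378606, -0.01496251, -0.02956738]), 'gripper_force': 0.0, 'width': 1.0003821904006933}
scene {'camera_matrix': array([[372.53202757,   0.        , 312.19499909],
       [  0.        , 372.53202757, 202.90555884],
       [  0.        ,   0.        ,   1.        ]]), 'R': array([[ 0.41813762,  0.90829536, -0.01266746],
       [ 0.56662201, -0.27169569, -0.7778952 ],
       [-0.7100003 ,  0.31808959, -0.62826634]]), 't': array([-0.24182459, -0.28450392,  1.33268211])}
top {'camera_matrix': array([[446.99217945,   0.        , 315.31926701],
       [  0.        , 446.99217945, 201.02902829],
       [  0.        ,   0.        ,   1.        ]]), 'R': array([[-0.02518158, -0.99967207, -0.00465123],
       [-0.99523064,  0.02550779, -0.09415587],
       [ 0.09424364,  0.00225805, -0.9955466 ]]), 't': array([-0.01256172,  0.59278276,  1.04521108])}
```

View pics/top0.png

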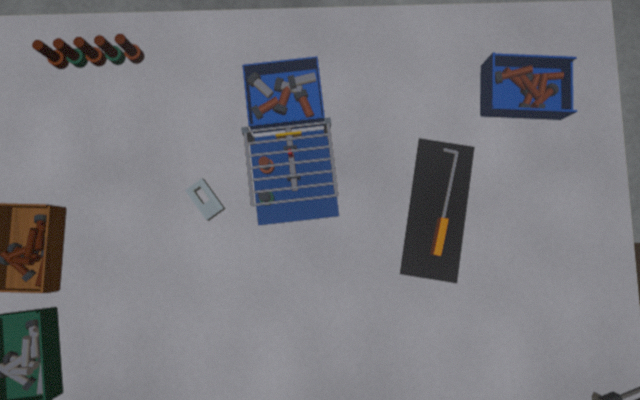

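View pics/scene0.png

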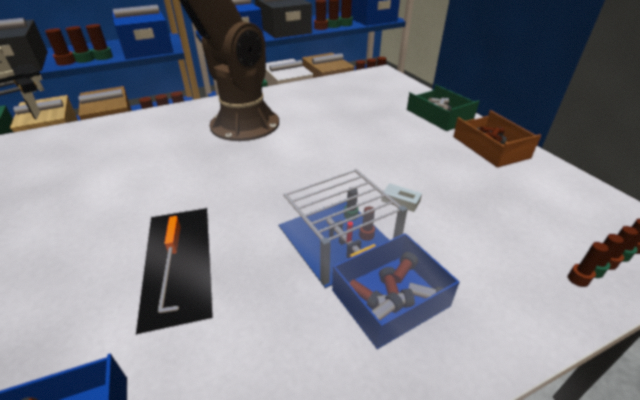

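Top view: rod on the mat, with its handle near (440,237) and elbow near (457,152). The bay's base front corners are at (258,224) and (339,215), and the red pin is near (291,155). I'll enlarge this and compute positions.

```bash
cat > h.py <<'E'
import numpy as np,cv2
from scipy.spatial.transform import Rotation as Ro
from cell import readout,cams,job
def w(n,px,z,info=None):
    i=info or cams.camera_info(n);K,R,t=i["camera_matrix"],i["R"],i["t"]
    d=R.T@np.linalg.inv(K)@np.array([px[0],px[1],1.]);c=-R.T@t
    return c+d*(z-c[2])/d[2]
def pix(n,X,info=None):
    i=info or cams.camera_info(n);p=i["camera_matrix"]@(i["R"]@np.array(X)+i["t"]);return p[:2]/p[2]
def togo(target,Rt=None):
    """shift in tool axes in cm, and turn, from measured pose to world target"""
    s=readout.observe();R=Ro.from_rotvec(s["ee_rot"])
    out=R.inv().apply(np.array(target)-s["position"])*100
    tr=(R.inv()*Rt).as_rotvec() if Rt is not None else None
    return out.round(2),tr
E
python3 - <<'E'
from h import *
im=cv2.imread("pics/top0.png")
a=cv2.resize(im[100:240,230:350],None,fx=4,fy=4,interpolation=cv2.INTER_CUBIC)
b=cv2.resize(im[130:290,395:480],None,fx=3.5,fy=3.5,interpolation=cv2.INTER_CUBIC)
c=np.zeros((560,480+b.shape[1],3),np.uint8);c[:,:480]=a;c[:b.shape[0],480:]=b;cv2.imwrite("pics/crop.png",c)
for nm,p,z in[("handle",(440,237),.039),("elbow",(457,152),.021),("tip",(445,150),.021),("pin",(291,155),.086),("bfl",(258,224),.006),("bfr",(339,215),.006)]+[("mat",q,.003) for q in[(419,138),(474,147),(457,283),(400,274)]]: print(nm,w("top",p,z).round(4))
E
```

```text
handle [ 0.4986 -0.319   0.039 ]
elbow [ 0.7041 -0.3759  0.021 ]
tip [ 0.7098 -0.347   0.021 ]
pin [0.6942 0.0253 0.086 ]
bfl [0.5417 0.1137 0.006 ]
bfr [ 0.5586 -0.0845  0.006 ]
mat [ 0.7455 -0.2893  0.003 ]
mat [ 0.7192 -0.4245  0.003 ]
mat [ 0.3874 -0.3641  0.003 ]
mat [ 0.4123 -0.2277  0.003 ]
```

View pics/crop.png

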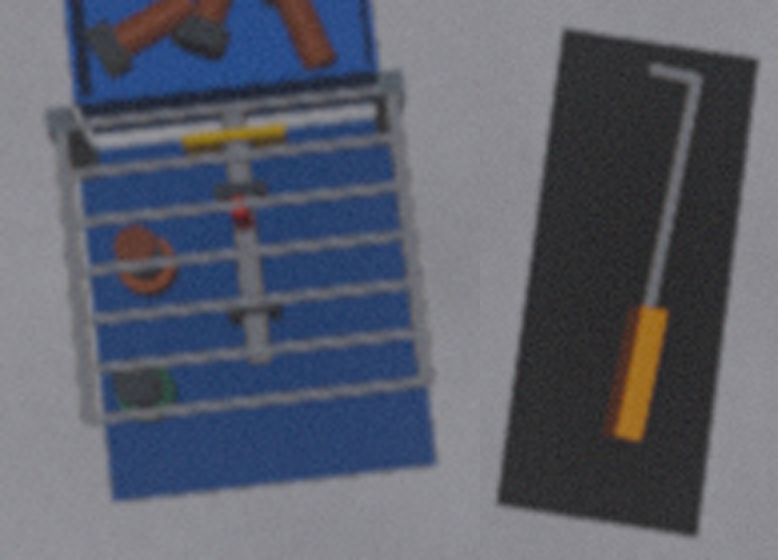

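```bash
python3 - <<'E'
from h import *
h=w("top",(441,236.9),.039);e=w("top",(457,152),.021);print("handle",h,"elbow",e,"len",np.hypot(*(e-h)[:2]),"yaw",np.arctan2(*(e-h)[1::-1]))
l=w("top",(258,225),.006);r=w("top",(339,215.75),.006);y=(l-r)/np.linalg.norm(l-r);x=np.array([y[1],-y[0],0]);print("width",np.linalg.norm(l-r),"yaw",np.arctan2(x[1],x[0]))
o=(l+r)/2+.11*x;o[2]=0;print("bay",o)
bp=lambda a,b,z:o+a*x+b*y+[0,0,z]
for z in(.04,.065,.086):
  for n in("top","scene"):print("pin",z,n,pix(n,bp(.05,0,z)))
inb=lambda p:((p-o)@x,(p-o)@y)
print("shelf front L,R",inb(w("top",(252,205),.12)),inb(w("top",(336,195),.12)))
print("rusty base",inb(w("top",(267.5,170),.012)),"green",inb(w("top",(267,196),.012)))
Rt=Ro.from_euler("z",np.arctan2(*(e-h)[1::-1]))*Ro.from_euler("x",np.pi)
print(togo([h[0],h[1],.2],Rt))
E
```

```text
handle [ 0.49881546 -0.32138834  0.039     ] elbow [ 0.70411201 -0.37594581  0.021     ] len 0.21242220591833985 yaw -0.25974594417003943
width 0.19892366474325107 yaw 0.08835200758714677
bay [0.65756606 0.02431579 0.        ]
pin 0.04 top [290.60455076 153.39629616]
pin 0.04 scene [348.5767473  238.30240879]
pin 0.065 top [289.96754412 151.25952849]
pin 0.065 scene [349.14445979 229.92830793]
pin 0.086 top [289.40858272 149.38455491]
pin 0.086 scene [349.63888244 222.63527636]
shelf front L,R (np.float64(-0.07121698689540487), np.float64(0.09358018388729138)) (np.float64(-0.0702713724706908), np.float64(-0.09203931282401981))
rusty base (np.float64(0.02122328230629489), np.float64(0.06185837362889229)) green (np.float64(-0.04245491226677924), np.float64(0.06969741046080548))
(array([ 36.18, -15.42,   2.62]), array([-1.27314747e-03,  5.66273454e-04,  6.02463021e-01]))
```

>>> {"fn": "drive_tool", "kwargs": {
  "commands": [
    [[0,0,0.6],[36.2,-15.4,2.6],1],
    [[0,0,0.6],[36.2,-15.4,2.6],1],
    [[0,0,0.6],[36.2,-15.4,2.6],1],
    [[0,0,0.6],[36.2,-15.4,2.6],1],
    [[0,0,0.6],[36.2,-15.4,2.6],1],
    [[0,0,0.6],[36.2,-15.4,2.6],1],
    [[0,0,0.6],[36.2,-15.4,2.6],1],
    [[0,0,0.6],[36.2,-15.4,2.6],1],
    [[0,0,0.6],[36.2,-15.4,2.6],1],
    [[0,0,0.6],[36.2,-15.4,2.6],1],
    [[0,0,0.6],[36.2,-15.4,2.6],1],
    [[0,0,0.6],[36.2,-15.4,2.6],1],
    [[0,0,0.6],[36.2,-15.4,2.6],1]
  ]
}}

```text
clock: 1.18
position: [0.4984, -0.3227, 0.2004]
ee_rot: [3.115, -0.404, -0.002]
force: [-1.2, -0.9, 0.2]
width: 1.0
gripper_force: 0.0
```

```bash
python3 - <<'E'
from h import *
i=cams.camera_info("wrist");im=cams.get_image("wrist");cv2.imwrite("pics/w1.png",im)
print(-i["R"].T@i["t"]);print(pix("wrist",[.4988,-.3214,.039],i),pix("wrist",[.7041,-.3759,.021],i))
m=cv2.inRange(cv2.cvtColor(im,cv2.COLOR_BGR2HSV),(8,150,120),(25,255,255));n,l,st,c=cv2.connectedComponentsWithStats(m)
k=1+st[1:,4].argmax();print(st[k],c[k]);pts=np.argwhere(l==k)[:,::-1].astype(np.float32);b=cv2.boxPoints(cv2.minAreaRect(pts));print(b)
W=np.array([w("wrist",q,.039,i) for q in b]);print(W,W.mean(0))
E
```

```text
[ 0.57462851 -0.34315796  0.35792026]
[318.86245387 180.4624569 ] [318.76480981 -70.23625687]
[ 308  129   19   91 1704] [317.10035211 173.62089202]
[[308. 129.]
 [326. 129.]
 [326. 219.]
 [308. 219.]]
[[ 0.5490105  -0.32430666  0.039     ]
 [ 0.54472286 -0.3405061   0.039     ]
 [ 0.45833774 -0.31807131  0.039     ]
 [ 0.46298284 -0.30052875  0.039     ]] [ 0.50376349 -0.3208532   0.039     ]
```

View pics/w1.png

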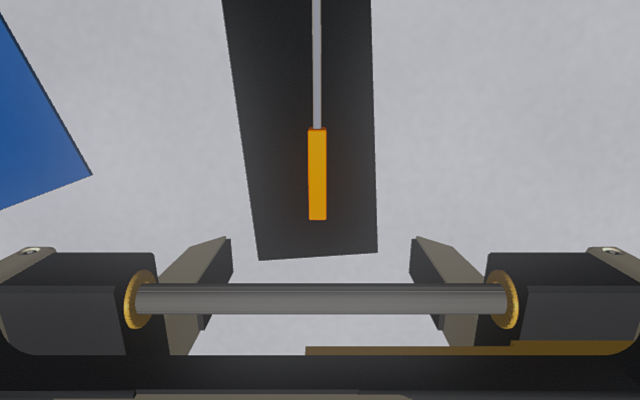

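The handle is at pixel (317,174), aligned with the tool. It measures 89 mm long, centred at (0.5037, -0.321). Descending.

>>> {"fn": "drive_tool", "kwargs": {
  "commands": [
    [[0,0,0],[0.5,-0.3,4],1],
    [[0,0,0],[0.5,-0.3,8],1],
    [[0,0,0],[0.5,-0.3,12],1],
    [[0,0,0],[0.5,-0.3,15],1],
    [[0,0,0],[0.5,-0.3,17],1],
    [[0,0,0],[0.5,-0.3,18.5],1],
    [[0,0,0],[0.5,-0.3,19.1],1],
    [[0,0,0],[0.5,-0.3,19.1],0],
    [[0,0,0],[0.5,-0.3,19.1],-0.5],
    [[0,0,0],[0.5,-0.3,19.1],-1],
    [[0,0,0],[0.5,-0.3,19.1],-1],
    [[0,0,0],[0.5,-0.3,19.1],-1],
    [[0,0,0],[0.5,-0.3,19.1],-1],
    [[0,0,0],[0.5,-0.3,19.1],-1],
    [[0,0,0],[0.5,-0.3,19.1],-1],
    [[0,0,0],[0.5,-0.3,19.1],-1]
  ],
  "newtons": 50
}}

```text
clock: 2.57
position: [0.5049, -0.3203, 0.0098]
ee_rot: [3.116, -0.403, 0.0]
force: [-0.4, -0.5, 0.2]
width: 0.399
gripper_force: 0.0
```

>>> {"fn": "drive_tool", "kwargs": {
  "commands": [
    [[0,0,0],[0,0,0],-1],
    [[0,0,0],[0,0,0],-1],
    [[0,0,0],[0,0,0],-1],
    [[0,0,0],[0,0,0],-1],
    [[0,0,0],[0,0,0],-1],
    [[0,0,0],[0,0,0],-1],
    [[0,0,0],[0,0,0],-1]
  ]
}}

```text
clock: 3.15
position: [0.5048, -0.3203, 0.0097]
ee_rot: [3.116, -0.403, -0.0]
force: [0.4, -0.0, -0.3]
width: 0.195
gripper_force: 50.0
```

>>> {"fn": "drive_tool", "kwargs": {
  "commands": [
    [[0,0,0],[0,0,-2],-1],
    [[0,0,0],[0,0,-5],-1],
    [[0,0,0],[0,0,-9],-1],
    [[0,0,-0.05],[-0.5,-3,-13],-1],
    [[0,0,-0.12],[-1,-6,-14],-1],
    [[0,0,-0.2],[-1.5,-9,-14],-1],
    [[0,0,-0.28],[-2,-12,-14],-1],
    [[0,0,-0.34],[-2.1,-15,-14],-1],
    [[0,0,-0.346],[-2.1,-17.5,-14],-1],
    [[0,0,-0.346],[-2.1,-18.35,-14],-1],
    [[0,0,-0.346],[-2.1,-18.35,-14],-1],
    [[0,0,-0.346],[-2.1,-18.35,-14],-1],
    [[0,0,-0.346],[-2.1,-18.35,-14],-1]
  ]
}}

```text
clock: 4.23
position: [0.5307, -0.1392, 0.1495]
ee_rot: [3.138, 0.136, -0.001]
force: [0.7, -0.9, -2.5]
width: 0.194
gripper_force: 50.0
```

```bash
python3 - <<'E'
from h import *
i=cams.camera_info("wrist");im=cams.get_image("wrist");cv2.imwrite("pics/w2.png",im);import pickle;pickle.dump(i,open("i2.pkl","wb"))
s=readout.observe();print(s["position"],s["force"],i["camera_matrix"][0,0])
for z in(.04,.065,.086):print(pix("wrist",[.7074,.0287,z],i))
E
```

```text
[ 0.53066977 -0.13939623  0.14952127] [ 0.22547313 -0.27887482 -1.78604698] 336.95454125842133
[ 90.13589666 -80.73634255]
[  62.43877593 -101.97309653]
[  33.44764562 -124.20203173]
```

View pics/w2.png

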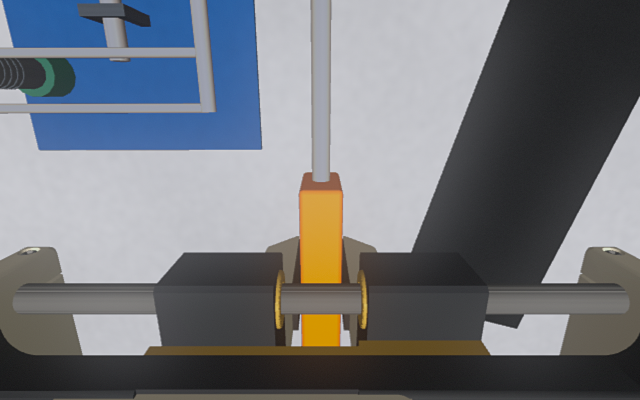

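The wrist view shows the bay's front corners at (40,150) and (261,150), the bolt nose at (119,58) and the front guide near (113,10). The bay front edge is horizontal, so the rod yaw matches. The pin is out of view, so I'll locate the bay from the corners and the pin from the fixed cameras.

```bash
python3 - <<'E'
from h import *
import pickle;i=pickle.load(open("i2.pkl","rb"))
l=w("wrist",(39,150),.006,i);r=w("wrist",(261.5,150),.006,i);y=(l-r)/np.linalg.norm(l-r);x=np.array([y[1],-y[0],0]);o=(l+r)/2+.11*x;o[2]=0
print("wrist bay",np.linalg.norm(l-r),np.arctan2(x[1],x[0]),o,"pin",o+.05*x)
# red pin blobs
for n,roi in(("top",(130,170,275,305)),("scene",(205,265,325,375))):
    im=cams.get_image(n);cv2.imwrite(f"pics/{n}1.png",im)
    h=cv2.cvtColor(im,cv2.COLOR_BGR2HSV);m=((h[...,0]<6)|(h[...,0]>172))&(h[...,1]>140)&(h[...,2]>70)
    a,b,c,d=roi;q=np.argwhere(m[a:b,c:d])+[a,c];print(n,len(q),q.min(0),q.max(0),q.mean(0))
    for z in(.045,.065,.086):print(pix(n,o+.05*x+[0,0,z]).round(1))
ims=[cv2.resize(cv2.imread("pics/scene1.png")[165:290,270:420],(720,600),interpolation=cv2.INTER_CUBIC)]
cv2.imwrite("pics/c2.png",ims[0])
E
```

```text
wrist bay 0.198955151525874 0.08599853825708856 [0.65954687 0.02450333 0.        ] pin [0.70936209 0.02879796 0.        ]
top 5 [153 289] [154 291] [153.4 290. ]
[290.4 152.2]
[289.9 150.4]
[289.4 148.5]
scene 8 [222 349] [225 351] [223.5 350. ]
[349.2 237.2]
[349.6 230.5]
[350.1 223.2]
```

View pics/c2.png

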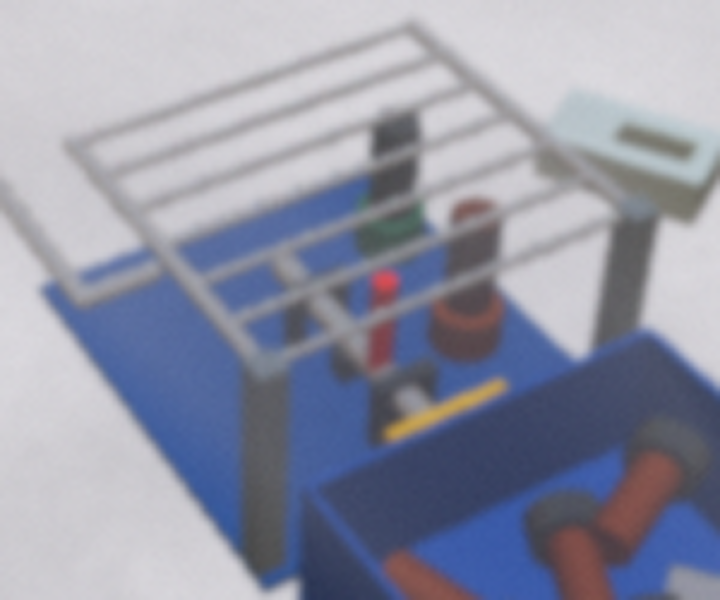

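The pin top is at scene pixel (350,223), exactly where the wrist-derived bay puts it, so pin ≈ (0.709, 0.029). The hook elbow shows clear of the shelf on the right side, at about (287,227). I'll lower it outside the shelf, then check the elbow.

>>> {"fn": "drive_tool", "kwargs": {
  "commands": [
    [[0,0,0],[0.3,0,3],-1],
    [[0,0,0],[0.3,0,6],-1],
    [[0,0,0],[0.3,0,8.5],-1],
    [[0,0,0],[0.3,0,9.4],-1],
    [[0,0,0],[0.3,0,9.4],-1],
    [[0,0,0],[0.3,0,9.4],-1]
  ]
}}

```text
clock: 4.88
position: [0.5344, -0.1378, 0.0562]
ee_rot: [3.138, 0.138, -0.0]
force: [-0.4, -0.8, -1.8]
width: 0.194
gripper_force: 50.0
```

```bash
python3 - <<'E'
from h import *
s=readout.observe();R=Ro.from_rotvec(s["ee_rot"]).as_matrix();p=s["position"];print(p,s["force"],np.arctan2(R[1,0],R[0,0]),R[2,0])
E=p+R[:,0]*.2088-R[:,2]*.0113;T=E-R[:,1]*.030
o=np.array([.6595,.0245,0]);x=np.array([.9963,.086,0]);y=np.array([-.086,.9963,0]);print("elbow",E,(E-o)@x,(E-o)@y)
A=[]
for k,n in enumerate(("scene","top")):
    im=cams.get_image(n);e=pix(n,E);t=pix(n,T);print(n,e,t)
    a,b=e.astype(int);c=cv2.resize(im[b-25:b+25,a-30:a+35],(520,400),interpolation=cv2.INTER_CUBIC)
    for q,col in((e,(0,255,0)),(t,(255,0,255))):
        cv2.drawMarker(c,tuple(((q-[a-30,b-25]+.5)*8).astype(int).tolist()),col,cv2.MARKER_CROSS,14,1)
    A.append(c[:, :400])
cv2.imwrite("pics/c3.png",np.hstack(A))
E
```

```text
[ 0.53437537 -0.13783198  0.05615388] [-0.43955559 -0.77885603 -1.79523798] 0.08784447503313254 -0.00017484470450420208
elbow [ 0.7423721  -0.11951201  0.06741737] 0.0701804447779126 -0.15060616597637116
scene [291.228193   262.57824574] [304.72326594 256.79753652]
top [352.81935645 134.71535295] [340.10717945 136.14720957]
```

View pics/c3.png

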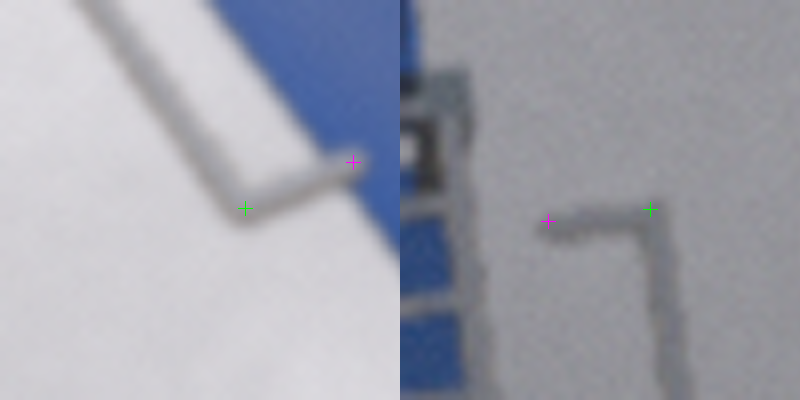

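The elbow (left marker at (243,210), right at (650,210)) agrees with the prediction to about 2 mm. Sliding in from the right.

>>> {"fn": "drive_tool", "kwargs": {
  "commands": [
    [[0,0,0],[0,-2,0],-1],
    [[0,0,0],[0,-4,0],-1],
    [[0,0,0],[0,-6,0],-1],
    [[0,0,0],[0,-8,0],-1],
    [[0,0,0],[0,-9.5,0],-1],
    [[0,0,0],[0,-10.5,0],-1],
    [[0,0,0],[0,-11.3,0],-1],
    [[0,0,0],[0,-12,0],-1],
    [[0,0,0],[0,-12.6,0],-1],
    [[0,0,0],[0,-13.1,0],-1],
    [[0,0,0],[0,-13.5,0],-1],
    [[0,0,0],[0,-13.5,0],-1],
    [[0,0,0],[0,-13.5,0],-1]
  ]
}}

```text
clock: 6.07
position: [0.5222, -0.003, 0.0557]
ee_rot: [3.138, 0.139, -0.0]
force: [0.3, 0.6, -2.8]
width: 0.194
gripper_force: 50.0
```

```bash
cat > st.py <<'E'
from h import *
s=readout.observe();R=Ro.from_rotvec(s["ee_rot"]).as_matrix();p=s["position"]
E=p+R[:,0]*.2088-R[:,2]*.0113
o=np.array([.6595,.0245,0]);x=np.array([.9963,.086,0]);y=np.array([-.086,.9963,0])
print("clock",s["clock"],"elbow bay mm",(E-o)@x*1e3,(E-o)@y*1e3,E[2]*1e3,"F bay",s["force"]@x,s["force"]@y,s["force"][2])
E
python3 - <<'E'
import st
from h import *
im=cams.get_image("scene");cv2.imwrite("pics/c4.png",cv2.resize(im[190:265,300:400],(800,600),interpolation=cv2.INTER_CUBIC))
E
```

```text
clock 6.0667 elbow bay mm 69.69187699435516 -15.101234949978668 66.91332274056755 F bay 0.36077102310048065 0.5226030876762859 -2.8006822318559506
```

View pics/c4.png

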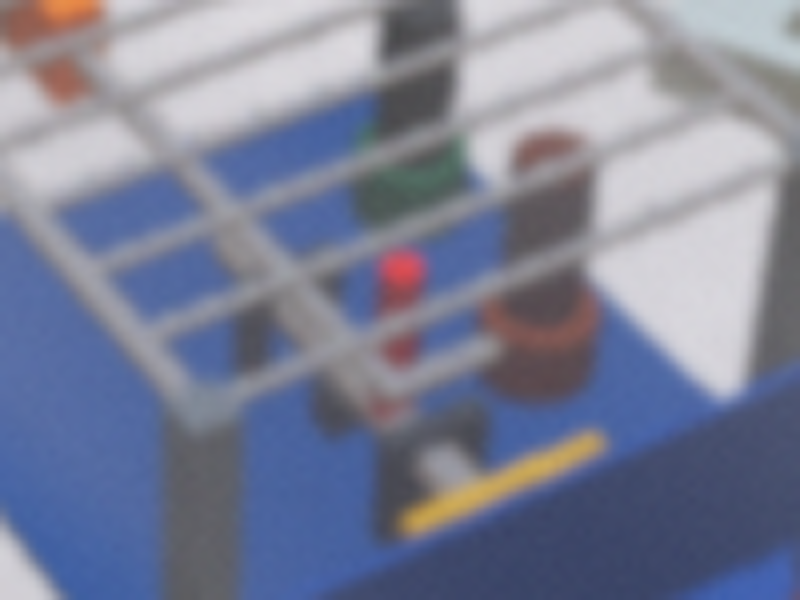

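The finger sits behind the pin, with red visible above it at (400,350) and below it at (385,405). Pulling gently.

>>> {"fn": "drive_tool", "kwargs": {
  "commands": [
    [[0,0,0],[-0.15,0,0],-1],
    [[0,0,0],[-0.3,0,0],-1],
    [[0,0,0],[-0.4,0,0],-1],
    [[0,0,0],[-0.5,0,0],-1],
    [[0,0,0],[-0.6,0,0],-1],
    [[0,0,0],[-0.7,0,0],-1],
    [[0,0,0],[-0.8,0,0],-1],
    [[0,0,0],[-0.9,0,0],-1],
    [[0,0,0],[-1.0,0,0],-1],
    [[0,0,0],[-1.1,0,0],-1],
    [[0,0,0],[-1.2,0,0],-1],
    [[0,0,0],[-1.3,0,0],-1],
    [[0,0,0],[-1.4,0,0],-1]
  ]
}}

```text
clock: 7.2
position: [0.5094, -0.0039, 0.056]
ee_rot: [-3.138, -0.139, -0.003]
force: [3.6, 0.8, -4.1]
width: 0.193
gripper_force: 50.0
```

```bash
python3 st.py
```

```text
clock 7.2 elbow bay mm 56.76929058305493 -14.804837095787086 67.77250255064514 F bay 3.6401700592720068 0.4689903741362935 -4.087825401863886
```

>>> {"fn": "drive_tool", "kwargs": {
  "commands": [
    [[0,0,0],[-0.1,0,0],-1],
    [[0,0,0],[-0.2,0,0],-1],
    [[0,0,0],[-0.35,0,0],-1],
    [[0,0,0],[-0.5,0,0],-1],
    [[0,0,0],[-0.65,0,0],-1],
    [[0,0,0],[-0.8,0,0],-1],
    [[0,0,0],[-0.95,0,0],-1],
    [[0,0,0],[-1.1,0,0],-1],
    [[0,0,0],[-1.25,0,0],-1],
    [[0,0,0],[-1.4,0,0],-1],
    [[0,0,0],[-1.55,0,0],-1],
    [[0,0,0],[-1.7,0,0],-1],
    [[0,0,0],[-1.8,0,0],-1],
    [[0,0,0],[-1.9,0,0],-1]
  ]
}}

```text
clock: 8.37
position: [0.4893, -0.0057, 0.0557]
ee_rot: [3.138, 0.139, 0.0]
force: [4.2, 0.4, -1.8]
width: 0.191
gripper_force: 50.0
```

```bash
python3 st.py
```

```text
clock 8.3667 elbow bay mm 36.62200387470949 -14.932516535722653 67.03616348600924 F bay 4.182784686484635 0.059413165852405 -1.7615489819795367
```

>>> {"fn": "drive_tool", "kwargs": {
  "commands": [
    [[0,0,0],[-0.03,0,0],-1],
    [[0,0,0],[-0.06,0,0],-1],
    [[0,0,0],[-0.09,0,0],-1],
    [[0,0,0],[-0.12,0,0],-1]
  ]
}}

```text
clock: 8.7
position: [0.4882, -0.0058, 0.0557]
ee_rot: [3.138, 0.139, 0.0]
force: [3.3, 1.2, -2.5]
width: 0.19
gripper_force: 50.0
```

>>> {"fn": "drive_tool", "kwargs": {
  "commands": [
    [[0,0,0],[-0.03,0,0],-1],
    [[0,0,0],[-0.06,0,0],-1],
    [[0,0,0],[-0.09,0,0],-1],
    [[0,0,0],[-0.12,0,0],-1]
  ]
}}

```text
clock: 9.03
position: [0.487, -0.006, 0.0557]
ee_rot: [3.138, 0.139, -0.0]
force: [4.2, 1.6, -2.5]
width: 0.192
gripper_force: 50.0
```

>>> {"fn": "drive_tool", "kwargs": {
  "commands": [
    [[0,0,0],[-0.03,0,0],-1],
    [[0,0,0],[-0.06,0,0],-1],
    [[0,0,0],[-0.09,0,0],-1],
    [[0,0,0],[-0.12,0,0],-1]
  ]
}}

```text
clock: 9.37
position: [0.4858, -0.0061, 0.0557]
ee_rot: [3.138, 0.139, 0.0]
force: [3.5, 1.4, -2.1]
width: 0.192
gripper_force: 50.0
```

>>> {"fn": "drive_tool", "kwargs": {
  "commands": [
    [[0,0,0],[-0.02,0,0],-1],
    [[0,0,0],[-0.04,0,0],-1],
    [[0,0,0],[-0.06,0,0],-1],
    [[0,0,0],[-0.08,0,0],-1],
    [[0,0,0],[-0.1,0,0],-1]
  ]
}}

```text
clock: 9.78
position: [0.4848, -0.0061, 0.0557]
ee_rot: [3.138, 0.139, -0.0]
force: [4.6, -0.0, -2.9]
width: 0.198
gripper_force: 50.0
```

>>> {"fn": "drive_tool", "kwargs": {
  "commands": [
    [[0,0,0],[-0.02,0,0],-1],
    [[0,0,0],[-0.04,0,0],-1],
    [[0,0,0],[-0.06,0,0],-1],
    [[0,0,0],[-0.08,0,0],-1],
    [[0,0,0],[-0.1,0,0],-1]
  ]
}}

```text
clock: 10.2
position: [0.4838, -0.0062, 0.0557]
ee_rot: [3.138, 0.139, -0.0]
force: [4.2, 0.7, -2.7]
width: 0.192
gripper_force: 50.0
```

>>> {"fn": "drive_tool", "kwargs": {
  "commands": [
    [[0,0,0],[-0.02,0,0],-1],
    [[0,0,0],[-0.04,0,0],-1],
    [[0,0,0],[-0.06,0,0],-1],
    [[0,0,0],[-0.08,0,0],-1],
    [[0,0,0],[-0.1,0,0],-1]
  ]
}}

```text
clock: 10.62
position: [0.4828, -0.0063, 0.0557]
ee_rot: [3.138, 0.139, 0.0]
force: [3.8, 0.2, -2.5]
width: 0.192
gripper_force: 50.0
```

>>> {"fn": "drive_tool", "kwargs": {
  "commands": [
    [[0,0,0],[-0.02,0,0],-1],
    [[0,0,0],[-0.04,0,0],-1],
    [[0,0,0],[-0.06,0,0],-1],
    [[0,0,0],[-0.08,0,0],-1],
    [[0,0,0],[-0.1,0,0],-1]
  ]
}}

```text
clock: 11.03
position: [0.4818, -0.0064, 0.0557]
ee_rot: [3.138, 0.139, -0.0]
force: [3.4, 0.2, -2.5]
width: 0.192
gripper_force: 50.0
```

>>> {"fn": "drive_tool", "kwargs": {
  "commands": [
    [[0,0,0],[-0.02,0,0],-1],
    [[0,0,0],[-0.04,0,0],-1],
    [[0,0,0],[-0.06,0,0],-1],
    [[0,0,0],[-0.08,0,0],-1],
    [[0,0,0],[-0.1,0,0],-1]
  ]
}}

```text
clock: 11.45
position: [0.4808, -0.0065, 0.0557]
ee_rot: [3.138, 0.139, -0.0]
force: [4.3, 1.5, -1.9]
width: 0.192
gripper_force: 50.0
```

>>> {"fn": "drive_tool", "kwargs": {
  "commands": [
    [[0,0,0],[-0.02,0,0],-1],
    [[0,0,0],[-0.04,0,0],-1],
    [[0,0,0],[-0.06,0,0],-1],
    [[0,0,0],[-0.08,0,0],-1],
    [[0,0,0],[-0.1,0,0],-1]
  ]
}}

```text
clock: 11.87
position: [0.4798, -0.0066, 0.0557]
ee_rot: [3.138, 0.139, 0.0]
force: [2.8, 0.1, -2.8]
width: 0.192
gripper_force: 50.0
```

>>> {"fn": "drive_tool", "kwargs": {
  "commands": [
    [[0,0,0],[-0.02,0,0],-1],
    [[0,0,0],[-0.04,0,0],-1],
    [[0,0,0],[-0.06,0,0],-1],
    [[0,0,0],[-0.08,0,0],-1],
    [[0,0,0],[-0.1,0,0],-1]
  ]
}}

```text
clock: 12.28
position: [0.4789, -0.0067, 0.0558]
ee_rot: [3.138, 0.139, 0.0]
force: [3.7, 1.2, -2.0]
width: 0.189
gripper_force: 50.0
```

>>> {"fn": "drive_tool", "kwargs": {
  "commands": [
    [[0,0,0],[-0.02,0,0],-1],
    [[0,0,0],[-0.04,0,0],-1],
    [[0,0,0],[-0.06,0,0],-1],
    [[0,0,0],[-0.08,0,0],-1],
    [[0,0,0],[-0.1,0,0],-1]
  ]
}}

```text
clock: 12.7
position: [0.4778, -0.0068, 0.0557]
ee_rot: [3.138, 0.139, 0.0]
force: [3.8, 0.5, -3.0]
width: 0.19
gripper_force: 50.0
```

>>> {"fn": "drive_tool", "kwargs": {
  "commands": [
    [[0,0,0],[-0.02,0,0],-1],
    [[0,0,0],[-0.04,0,0],-1],
    [[0,0,0],[-0.06,0,0],-1],
    [[0,0,0],[-0.08,0,0],-1],
    [[0,0,0],[-0.1,0,0],-1]
  ]
}}

```text
clock: 13.12
position: [0.4768, -0.0068, 0.0557]
ee_rot: [3.138, 0.139, 0.0]
force: [4.2, 1.2, -1.9]
width: 0.191
gripper_force: 50.0
```

>>> {"fn": "drive_tool", "kwargs": {
  "commands": [
    [[0,0,0],[-0.02,0,0],-1],
    [[0,0,0],[-0.04,0,0],-1],
    [[0,0,0],[-0.06,0,0],-1],
    [[0,0,0],[-0.08,0,0],-1],
    [[0,0,0],[-0.1,0,0],-1]
  ]
}}

```text
clock: 13.53
position: [0.4758, -0.0069, 0.0557]
ee_rot: [3.138, 0.139, -0.0]
force: [4.0, -0.4, -2.7]
width: 0.189
gripper_force: 50.0
```

>>> {"fn": "drive_tool", "kwargs": {
  "commands": [
    [[0,0,0],[-0.02,0,0],-1],
    [[0,0,0],[-0.04,0,0],-1],
    [[0,0,0],[-0.06,0,0],-1],
    [[0,0,0],[-0.08,0,0],-1],
    [[0,0,0],[-0.1,0,0],-1]
  ]
}}

```text
clock: 13.95
position: [0.4748, -0.007, 0.0557]
ee_rot: [3.138, 0.139, 0.0]
force: [3.7, 0.5, -2.2]
width: 0.193
gripper_force: 50.0
```

>>> {"fn": "drive_tool", "kwargs": {
  "commands": [
    [[0,0,0],[-0.02,0,0],-1],
    [[0,0,0],[-0.04,0,0],-1],
    [[0,0,0],[-0.06,0,0],-1],
    [[0,0,0],[-0.08,0,0],-1],
    [[0,0,0],[-0.1,0,0],-1]
  ]
}}

```text
clock: 14.37
position: [0.4743, -0.007, 0.0558]
ee_rot: [-3.138, -0.139, -0.001]
force: [6.5, 0.6, -2.3]
width: 0.192
gripper_force: 50.0
```

The stop is felt: the tool now lags and the force is rising.

>>> {"fn": "drive_tool", "kwargs": {
  "commands": [
    [[0,0,0],[-0.02,0,0],-1],
    [[0,0,0],[-0.04,0,0],-1],
    [[0,0,0],[-0.06,0,0],-1],
    [[0,0,0],[-0.08,0,0],-1],
    [[0,0,0],[-0.08,0,0],-1]
  ]
}}

```text
clock: 14.78
position: [0.4742, -0.007, 0.056]
ee_rot: [-3.138, -0.139, -0.003]
force: [7.6, 0.1, -3.5]
width: 0.193
gripper_force: 50.0
```

>>> {"fn": "drive_tool", "kwargs": {
  "commands": [
    [[0,0,0],[-0.03,0,0],-1],
    [[0,0,0],[-0.06,0,0],-1],
    [[0,0,0],[-0.09,0,0],-1],
    [[0,0,0],[-0.12,0,0],-1],
    [[0,0,0],[-0.12,0,0],-1]
  ]
}}

```text
clock: 15.2
position: [0.4741, -0.0069, 0.0562]
ee_rot: [-3.138, -0.139, -0.006]
force: [10.9, 2.8, -5.6]
width: 0.193
gripper_force: 50.0
```

>>> {"fn": "drive_tool", "kwargs": {
  "commands": [
    [[0,0,0],[-0.03,0,0],-1],
    [[0,0,0],[-0.06,0,0],-1],
    [[0,0,0],[-0.09,0,0],-1],
    [[0,0,0],[-0.12,0,0],-1],
    [[0,0,0],[-0.14,0,0],-1],
    [[0,0,0],[-0.14,0,0],-1]
  ]
}}

```text
clock: 15.7
position: [0.4739, -0.0068, 0.0565]
ee_rot: [-3.138, -0.14, -0.01]
force: [14.5, 1.6, -6.3]
width: 0.193
gripper_force: 50.0
```

```bash
python3 st.py
```

```text
clock 15.7 elbow bay mm 21.167968267734366 -14.677115106015881 69.12635313856366 F bay 14.631741677231442 0.319525805641267 -6.257368464057079
```

>>> {"fn": "drive_tool", "kwargs": {
  "commands": [
    [[0,0,0],[-0.02,0,0],-1],
    [[0,0,0],[-0.02,0,0],-1],
    [[0,0,0],[-0.02,0,0],-1],
    [[0,0,0],[-0.02,0,0],-1]
  ]
}}

```text
clock: 16.03
position: [0.4739, -0.0068, 0.0566]
ee_rot: [-3.138, -0.139, -0.01]
force: [14.1, 2.5, -6.3]
width: 0.189
gripper_force: 50.0
```

>>> {"fn": "drive_tool", "kwargs": {
  "commands": [
    [[0,0,0],[0,0,0],-1],
    [[0,0,0],[0,0,0],-1],
    [[0,0,0],[0,0,0],-1],
    [[0,0,0],[0,0,0],-1]
  ]
}}

```text
clock: 16.37
position: [0.4739, -0.0068, 0.0565]
ee_rot: [-3.138, -0.139, -0.01]
force: [13.7, 2.3, -6.1]
width: 0.187
gripper_force: 50.0
```

>>> {"fn": "drive_tool", "kwargs": {
  "commands": [
    [[0,0,0],[-0.02,0,0],-1],
    [[0,0,0],[-0.04,0,0],-1],
    [[0,0,0],[-0.04,0,0],-1],
    [[0,0,0],[-0.04,0,0],-1]
  ]
}}

```text
clock: 16.7
position: [0.4739, -0.0068, 0.0567]
ee_rot: [-3.138, -0.139, -0.011]
force: [15.0, 1.2, -6.2]
width: 0.195
gripper_force: 50.0
```

>>> {"fn": "drive_tool", "kwargs": {
  "commands": [
    [[0,0,0],[0,0,0],-1],
    [[0,0,0],[0,0,0],-1],
    [[0,0,0],[0,0,0],-1],
    [[0,0,0],[0,0,0],-1]
  ]
}}

```text
clock: 17.03
position: [0.4739, -0.0068, 0.0566]
ee_rot: [-3.138, -0.139, -0.011]
force: [16.5, 1.7, -6.3]
width: 0.191
gripper_force: 50.0
```

>>> {"fn": "drive_tool", "kwargs": {
  "commands": [
    [[0,0,0],[0.2,0,0],-1],
    [[0,0,0],[0.4,0,0],-1],
    [[0,0,0],[0.6,0,0],-1],
    [[0,0,0],[0.8,0,0],-1],
    [[0,0,0],[1.0,0,0],-1],
    [[0,0,0],[1.1,0,0],-1],
    [[0,0,0],[1.1,0,0],-1],
    [[0,0,0],[1.1,0,0],-1]
  ]
}}

```text
clock: 17.7
position: [0.4805, -0.0065, 0.0556]
ee_rot: [3.138, 0.139, -0.001]
force: [-0.5, 0.5, -2.4]
width: 0.192
gripper_force: 50.0
```

```bash
python3 - <<'E'
import st
from h import *
im=cams.get_image("scene");cv2.imwrite("pics/c5.png",cv2.resize(im[190:265,300:400],(800,600),interpolation=cv2.INTER_CUBIC))
E
```

```text
clock 17.7 elbow bay mm 27.760455241353345 -14.980344607895402 66.72550224086567 F bay -0.42786502073169 0.5100111734025268 -2.40317822158034
```

View pics/c5.png

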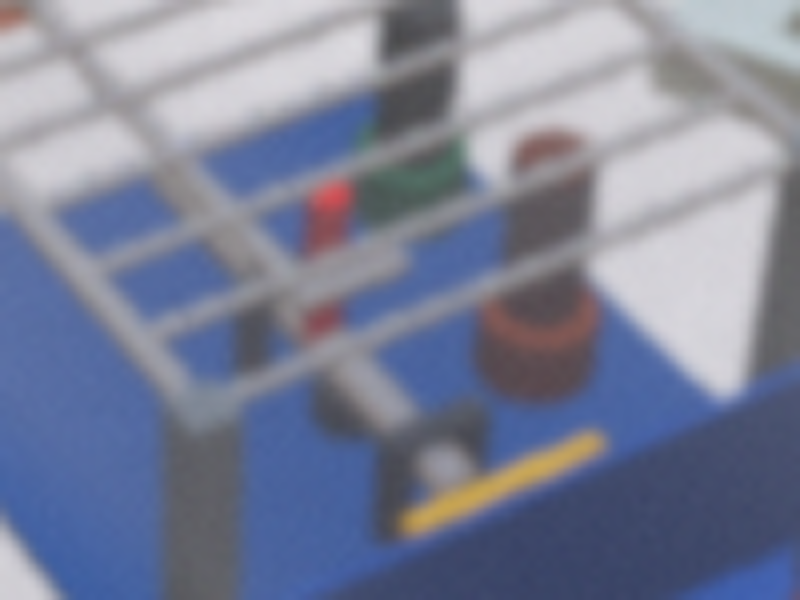

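The bolt is drawn clear of the keeper (pin top now at (330,195)) and both screws are where they were. The finger is off the pin, so I'm backing out sideways and then up.

>>> {"fn": "drive_tool", "kwargs": {
  "commands": [
    [[0,0,0],[0,1,0],-1],
    [[0,0,0],[0,2.5,0],-1],
    [[0,0,0],[0,4.5,0],-1],
    [[0,0,0],[0,6.5,0],-1],
    [[0,0,0],[0,8.5,0],-1],
    [[0,0,0],[0,10.5,0],-1],
    [[0,0,0],[0,12.5,0],-1],
    [[0,0,0],[0,14.5,0],-1],
    [[0,0,0],[0,16,0],-1],
    [[0,0,0],[0,17,-1],-1],
    [[0,0,0],[0,17,-4],-1],
    [[0,0,0],[0,17,-6],-1],
    [[0,0,0],[0,17,-6],-1],
    [[0,0,0],[0,17,-6],-1]
  ]
}}

```text
clock: 18.92
position: [0.4963, -0.1768, 0.1165]
ee_rot: [3.138, 0.138, 0.003]
force: [0.1, 0.4, -4.0]
width: 0.197
gripper_force: 50.0
```

```bash
python3 - <<'E'
import st
from h import *
print(togo([.5048,-.3203,.06],Ro.from_rotvec([3.116,-.403,0])))
E
```

```text
clock 18.9167 elbow bay mm 28.836543204726873 -186.14539491540629 128.26475538420237 F bay 0.12853131001635404 0.3508846828235058 -4.009853343541116
(array([-0.42, 14.36,  5.67]), array([ 0.00106142, -0.00218704,  0.34518358]))
```

>>> {"fn": "drive_tool", "kwargs": {
  "commands": [
    [[0,0,0.08],[-0.1,3,0],-1],
    [[0,0,0.17],[-0.2,6,0],-1],
    [[0,0,0.26],[-0.3,9,1],-1],
    [[0,0,0.33],[-0.4,12,3],-1],
    [[0,0,0.345],[-0.4,14,5],-1],
    [[0,0,0.345],[-0.4,14.3,5.6],-1],
    [[0,0,0.345],[-0.4,14.3,5.6],-1],
    [[0,0,0.345],[-0.4,14.3,5.6],-1]
  ]
}}

```text
clock: 19.58
position: [0.5036, -0.3175, 0.0584]
ee_rot: [-3.114, 0.4, 0.004]
force: [-0.2, 0.7, -2.7]
width: 0.197
gripper_force: 50.0
```

```bash
python3 - <<'E'
from h import *
s=readout.observe();R=Ro.from_rotvec(s["ee_rot"]).as_matrix();p=s["position"];E=p+R[:,0]*.2088-R[:,2]*.0113;T=E-R[:,1]*.03;H=p-R[:,0]*.046-R[:,2]*.0113
i=cams.camera_info("top");im=cams.get_image("top");a,b=395,110
c=cv2.resize(im[b:b+180,a:a+110],None,fx=3.3,fy=3.3,interpolation=cv2.INTER_CUBIC)
for q in(E,T,H):
    u=pix("top",q,i);cv2.drawMarker(c,tuple(((u-[a,b])*3.3).astype(int).tolist()),(0,255,0),cv2.MARKER_CROSS,12,1)
cv2.imwrite("pics/c6.png",c)
E
```

```text
(no output)
```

View pics/c6.png

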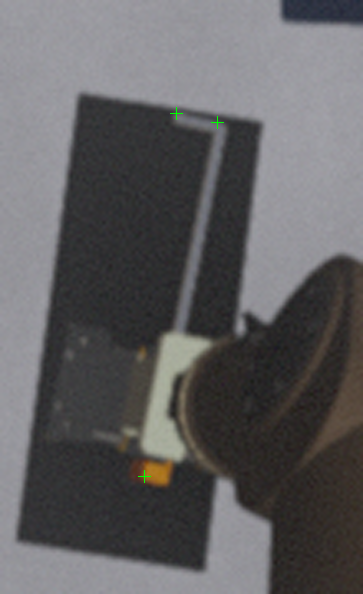

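The rod is over its mat, hook at (217,122) and handle at (150,472), well inside the edges. Lowering.

>>> {"fn": "drive_tool", "kwargs": {
  "commands": [
    [[0,0,0],[0,0.2,1.5],-1],
    [[0,0,0],[0,0.2,3],-1],
    [[0,0,0],[0,0.2,4],-1],
    [[0,0,0],[0,0.2,4.4],-1],
    [[0,0,0],[0,0.2,4.6],-1],
    [[0,0,0],[0,0.2,4.7],-1],
    [[0,0,0],[0,0.2,4.75],-1],
    [[0,0,0],[0,0.2,4.75],-1],
    [[0,0,0],[0,0.2,4.75],-1]
  ]
}}

```text
clock: 20.38
position: [0.5045, -0.3207, 0.0128]
ee_rot: [3.116, -0.401, 0.001]
force: [-0.6, -0.6, -2.4]
width: 0.19
gripper_force: 50.0
```

>>> {"fn": "drive_tool", "kwargs": {
  "commands": [
    [[0,0,0],[0,0,0.08],-1],
    [[0,0,0],[0,0,0.16],-1],
    [[0,0,0],[0,0,0.24],-1],
    [[0,0,0],[0,0,0.3],-1],
    [[0,0,0],[0,0,0.3],-1],
    [[0,0,0],[0,0,0.3],-1]
  ]
}}

```text
clock: 20.88
position: [0.5041, -0.3206, 0.0097]
ee_rot: [3.116, -0.402, 0.0]
force: [-2.9, 0.4, 5.3]
width: 0.193
gripper_force: 50.0
```

>>> {"fn": "drive_tool", "kwargs": {
  "commands": [
    [[0,0,0],[0,0,-0.03],-0.3],
    [[0,0,0],[0,0,-0.03],0],
    [[0,0,0],[0,0,-0.03],0],
    [[0,0,0],[0,0,-0.03],0],
    [[0,0,0],[0,0,-0.03],0],
    [[0,0,0],[0,0,-0.03],0],
    [[0,0,0],[0,0,-1],0],
    [[0,0,0],[0,0,-3],0],
    [[0,0,0],[0,0,-6],0],
    [[0,0,0],[0,0,-10],0],
    [[0,0,0],[0,0,-14],0],
    [[0,0,0],[0,0,-18],0],
    [[0,0,0],[0,0,-18],0],
    [[0,0,0],[0,0,-18],0]
  ]
}}

```text
clock: 22.05
position: [0.5056, -0.3214, 0.1928]
ee_rot: [3.114, -0.401, 0.009]
force: [-0.3, 0.6, -1.3]
width: 0.496
gripper_force: 0.0
```

```bash
python3 - <<'E'
from h import *
i=cams.camera_info("wrist");im=cams.get_image("wrist")
m=cv2.inRange(cv2.cvtColor(im,cv2.COLOR_BGR2HSV),(8,150,120),(25,255,255));n,l,st,c=cv2.connectedComponentsWithStats(m)
k=1+st[1:,4].argmax();pts=np.argwhere(l==k)[:,::-1].astype(np.float32);b=cv2.boxPoints(cv2.minAreaRect(pts))
W=np.array([w("wrist",q,.039,i) for q in b]);print(st[k],W.mean(0),[np.linalg.norm(W[j]-W[j-1]).round(4) for j in range(4)])
# bolt pin (red) and screws in the scene view
im=cams.get_image("scene");old=cv2.imread("pics/scene1.png");h=cv2.cvtColor(im,cv2.COLOR_BGR2HSV);m=((h[...,0]<6)|(h[...,0]>172))&(h[...,1]>140)&(h[...,2]>70)
q=np.argwhere(m[205:245,325:375])+[205,325];print("pin",q.mean(0))
o=np.array([.6595,.0245,0]);x=np.array([.9963,.086,0])
for d in(.036,.038,.040):print(d,pix("scene",o+(.05-d)*x+[0,0,.086]))
d=cv2.absdiff(im,old).max(2)[190:260,345:430]
print("changed px in screws/clamp area",(d>50).sum())
E
```

```text
[ 311  137   20   94 1776] [ 0.5037739  -0.32122949  0.039     ] [np.float64(0.0914), np.float64(0.0174), np.float64(0.0914), np.float64(0.0189)]
pin [214.33333333 341.33333333]
0.036 [340.76875133 213.59488403]
0.038 [340.26575404 213.0791848 ]
0.04 [339.76444296 212.56521435]
changed px in screws/clamp area 74
```

```bash
python3 -c "
from cell import job;print(job.sign_off())"
```

```text
the job is handed in; nothing more can be done
None
```

The bolt is drawn to its stop (about 38 mm) and was held there at 14–16.5 N for a little over a second. The rod is back flat on its mat and released, the screws and clamp look unmoved, and the job is handed in at about 22 s.

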